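# Dock a memory stick and hold the erase key turned

## Robot

A 7-joint arm with a two-finger parallel gripper is mounted at the origin on a cart in front of the work surface, level with it; the furniture and walls round the work are solid. World frame = base frame: x ahead of the robot, y to its left, z up, the work surface at z = 0. Lengths are in m, angles in rad, forces in N, time in s.
With the tool pointing down it reaches from about 0.4 to 0.85 m from the base axis. Payload 10.4 kg.
Tool frame: the origin (TCP) lies at the centre of the arm's flange, where the gripper is bolted on; the fingertips stand 182 mm ahead of it and the grasp point (between the pads) lies r.grasp_offset ahead of it (r.grasp_offset is the distance from the TCP to the grasp point, in m); z points along the fingers, y is the line along which they close (so a half turn about z gives the same grasp; the last joint's range is limited). The gripper opens to 87 mm and grips with 3 to 60 N. Pads are 19 mm wide; open, the fingers measure 117 mm over their backs; the gripper's body (75 mm by 190 mm) begins 51 mm behind the grasp point.
Start: joints at [-1.327, 0.332, -0.065, 1.46, 0.022, 1.35, -0.088], TCP at [0.165, 0.603, 0.405] pointing down, gripper open.
Joint ranges: [-2.6, 2.6], [-0.5, 2.12], [-1.47, 1.34], [0.16, 2.42], [-1.27, 4.41], [0.06, 2.06], [-2.6, 2.6]. Speed limits (rad/s): [2.22, 2.22, 2.79, 2.79, 3.14, 3.14, 3.14].

## Interface

Orientations are given as a unit quaternion [x, y, z, w].
In Python, from bench import status, vision, job, spotter, r gives the robot as it stands. The module is installed in compiled form; this text tells all that it offers.
- The arm moves only by the tool play_rows, never from a script. Its argument "series" is a list of rows, each a list of 6 numbers: the shift along the tool's x, y, z each as a share of 150 mm, from -1 to 1, then the turn, a rotation vector about the tool's x, y, z each as a share of 30 degrees, from -1 to 1. In form: [[x, y, z, ax, ay, az], ...]. A call has 1 to 5 rows; each row is the pose to reach, as a shift and turn from the pose commanded when the call began, along the tool's axes at that moment; what a row does not reach only later rows make up. A row lasts 1/10 s, in which the tool goes at most 50 mm and 8.59 degrees, less where a joint would pass 70% of its speed; a pose out of reach is approached as far as the arm can. A call with a number of a shift or a turn outside -1 to 1 is refused whole. A call with a gripper value outside its range is refused whole. "fingers" is the opening, from -1 (shut) to 1 (fully open), set as the call begins (left out, the last holds). The fingers move at their own pace and stop on an object; "squeeze" is the grip in N (left out, the last holds). Time passes only in rows, so rows that repeat a pose let the fingers close. It gives the time, the measured TCP pose, the force, the opening and the grip force at its end, in the units of the state.
- status.read_state(): the state, without advancing time (a new reading comes with each control period).
- vision.camera(name): name is "scene" or "top" or "wrist"; returns the picture (420x560x3 uint8, blue, green, red); there is no depth.
- vision.calibration(name): a dict with "fx", "fy", "cx", "cy" (pixels), "D" ([k1, k2, p1, p2, k3] as OpenCV has them; the pictures are not rectified), "rvec" (rotation vector, rad) and "tvec" (3), from world to camera coordinates, as OpenCV has them; the wrist camera has in their place "T_tool_cam" (4x4, takes a point from camera to tool coordinates, whose origin is the TCP and whose axes are the flange's). Camera axes: x right, y down, z forward; pixel columns grow to the right and rows downward; lengths in m; the calibration is good to about 2 mm. A picture is of the moment at which its call begins: read the wrist's pose just before it. calibration takes no time and is no camera call.
- job.close_job(): hands the job in; it is judged then, once.
Trained networks look in the newest picture that a camera, given by its name, has taken for a name from the list of things; names that differ only in an ending like _2 or _b are one class to them, and where a whole thing is asked for, a point or a joint stands for the part that bears it (a point fixed in the world has none). Each returns a list of dicts, best first, with "conf" (0 to 1); they miss things now and then, are a little off and sometimes report something else, mostly with a low value. They report only what shows in the picture. A call takes as long as a camera call.
- spotter.boxes_of(camera, name): "point" ([x, y, z] in m, in world coordinates, good to about 4 mm: the middle of the surface that is visible of it).
- spotter.regions_of(camera, name): "pixels" (420x560 bool, what is visible of it).
The state is a dict: "time": time; "joint_positions": joint angles; "joint_vel": joint speeds; "joint_torque": joint torques, N m; "ee_pos": TCP position; "eef_rot": TCP orientation; "ft_force": force on the tool from outside, world axes, zero at the start; "torque": the same for the moment, N m; "width": finger opening in m; "grip_force": force on a finger pad.
Only numpy, scipy, OpenCV 4.12 (cv2) and the standard library are available. Lean on these libraries where they do the work, as an engineer would, in place of code of your own. Each camera call takes 0.05 s, during which the arm holds its last target. There are 200 camera calls.

## Task

Lay the red memory stick fully home in its matching nest on the erase station, plug end on the gold contacts, and let go of it. Then take the red-headed key from the stand, work it all the way down into the key switch past its sticky pins, turn it clockwise a quarter turn to the stop, and keep it there against the return spring: the erasing runs only while the key is held, so finish with the key still gripped and turned. Leave the grey key, the mouse and the glue stick where they are.

Things in the scene. Friction and masses are not known exactly. Their poses are not given: they have to be found in the camera images.
- station: erase station, fixed, light grey box with a dark deck, 130 x 190 mm (x, y), deck 42.5 mm above the desk; origin under its centre on the desk, x away from the robot at yaw 0, z up. Stick nest 52 mm to +y of the centre, key switch 52 mm to -y and 12 mm to -x; a small square pocket for memory cards between them stays empty.
- nest (a point): stick's nest: centre of its floor, 45 mm above the desk, axes as the station. A seated stick has its origin here, plug toward +x (stick yaw = station yaw + 90 deg). Bevelled rims 5 mm high, 1.5 mm of room: 19 mm wide for the body, 15 mm for the plug (x > 15.5 mm), 59 mm long; open on both long sides from x = -20 to 15.5 mm for the fingers, nothing there higher than the floor.
- nest_plug_end (a point): where the end of a seated stick's plug lies: 28 mm to +x of the nest's centre, 4.5 mm above its floor, past the gold contacts
- stick: red memory stick, loose, lying flat on the desk, 17 x 56 x 8 mm, about 20 g. Origin under the centre of its underside, y along it, z up: the 16 mm wide body reaches from y = -14 to +28 mm, the narrower steel plug (12 mm wide, 5 mm thick) from y = -14 to -28 mm.
- stick_plug (a point): the end of the stick's plug, 28 mm from its origin along its -y, 4.5 mm above its underside
- key_switch (a point): centre of the key switch's brass face, 51.5 mm above the desk, axes as the station. The keyway at rest runs along x: 13.6 x 5.6 mm, bevelled mouth 16 x 8 mm, straight down, the key goes 30 mm deep. Round the face a steel ring, 38 mm across, stands 1 mm above it. From 10 mm deep on, spring pins catch the key one after another (4 N, then up to 15 N); small twists to and fro ease it past them.
- switch (a joint): angle of the key switch, rad: 0 at rest (keyway along the station's x), grows clockwise seen from above, stop at 1.57; a spring pulls it back to 0 (0.03 N m at rest, 0.12 at the stop). It turns only with the key within 2 mm of home; the turned key is caught under the fixed face. The key has some 6 degrees of play and gives a little: turn it 5 to 10 degrees past a quarter to reach the stop.
- key_red: key with a red plastic head, loose, upright in the key stand. Origin at the blade's tip, z up along the key, x along the flat of blade and head. Blade 12 x 4 x 24 mm (x, y, z), tapered over the last 6 mm; round neck 4.6 mm thick to z = 30; shoulder plate 19 x 9.6 x 3 mm; head 27 x 9 x 30 mm from z = 36 to 66 mm: grip it across its 9 mm. About 30 g. Same after half a turn about z.
- key_red_shoulder (a point): underside of the red key's shoulder plate, 30 mm above its tip: it rests on the key switch's face when the key is home
- key_grey: another key of the same shape with a grey head, loose, in the same stand: to be left alone
- key_stand: wooden block, fixed, 125 x 36 x 36 mm (x, y, z), origin under its centre. Three keyways 13.5 x 5.5 mm along its x, 40 mm apart; the two keys stand in the outer ones in either order, blades 30 mm deep, the flat of their heads along the block's x, shoulders on its top
- mouse: black computer mouse, loose, 114 x 60 x 39 mm, origin under its centre: to be left alone
- glue_stick: white glue stick with a green cap, loose, 20 x 91 x 20 mm, lying, origin under its centre: to be left alone

How it is judged:
On the way, in this order (a step that is already met when the one before it is completed fails the run):
1. the stick lies home in its nest, plug on the contacts, and is let go (distance between stick and nest below 0.0035 m and distance between stick_plug and nest_plug_end below 0.005 m and angle between stick's own z axis and vertical below 0.06 rad and contact force between the fingers and stick below 0.1 N), for 0.2 s.
2. the red key stands fully home in the key switch (z of key_red_shoulder in the frame of key_switch below 0.002 m and horizontal distance between key_red_shoulder and key_switch below 0.003 m and value of joint switch below 0.3 rad), for 0.1 s.
At the end, for the whole second after the job is handed in: the gripped red key holds the switch past 1.3 rad (stop at 1.57), its shoulder within 2.5 mm of the face and 3 mm of the axis, upright within 7 degrees; the stick lies flat within 3.5 mm of home in its nest, plug on the contacts; the grey key has not moved 10 mm (value of joint switch above 1.3 rad and z of key_red_shoulder in the frame of key_switch below 0.0025 m and horizontal distance between key_red_shoulder and key_switch below 0.003 m and angle between key_red's own z axis and vertical below 0.12 rad and contact force between the fingers and key_red above 1 N and distance between stick and nest below 0.0035 m and distance between stick_plug and nest_plug_end below 0.005 m and angle between stick's own z axis and vertical below 0.06 rad and distance of key_grey from where it was at the start of the episode below 0.01 m); the arm keeps its last pose, push and grip.
It fails at once if the grey key is disturbed (distance of key_grey from where it was at the start of the episode above 0.01 m).
It fails at once if the mouse is pushed away (distance of mouse from where it was at the start of the episode above 0.02 m).
It fails at once if the glue stick is pushed away (distance of glue_stick from where it was at the start of the episode above 0.02 m).
It also fails if it takes over 61 s, if anything falls off the work surface, if the arm or the gripper's body presses on something with over 40 N, if the wrist force passes 120 N, or if a joint passes its speed limit or range.

## Working session

There is one attempt and no reset: what is moved stays moved. The work goes in short steps, Python scripts to look and compute and a tool call to move; the robot and the scene stay as the last step left them, time stands still between calls to the robot, and variables do not carry over. Pictures are saved under pics/ and viewed, at most 10 in all, crops included, and the job is handed in when it is done.

Besides the shell and the picture viewer there is one more tool, called after "Request:" as a command line: name --pt "numbers of a row" for each row, then --argument value for the rest. play_rows: Moves the arm, as the interface text tells. Shift numbers are shares of 150 mm and turn numbers shares of 30 degrees, none past 1 either way. Its arguments: {"type":"object","properties":{"series":{"type":"array","items":{"type":"array","items":{"type":"number"}}},"fingers":{"type":"number"},"squeeze":{"type":"number"}},"required":["series"]}

```bash
mkdir -p pics
cat > h.py <<'E'
from bench import status, vision, job, spotter, r
import numpy as np, cv2
from scipy.spatial.transform import Rotation as R
def st(): return status.read_state()
def T():
    s=st(); M=np.eye(4); M[:3,:3]=R.from_quat(s['eef_rot']).as_matrix(); M[:3,3]=s['ee_pos']; return M
def cam(name):
    """world->cam 4x4, K, D"""
    c=vision.calibration(name); K=np.array([[c['fx'],0,c['cx']],[0,c['fy'],c['cy']],[0,0,1.]]); D=np.array(c['D'],float)
    if name=='wrist': W=np.linalg.inv(T()@np.array(c['T_tool_cam']))
    else:
        W=np.eye(4); W[:3,:3]=cv2.Rodrigues(np.array(c['rvec'],float))[0]; W[:3,3]=np.ravel(c['tvec'])
    return W,K,D
def proj(C,P):
    W,K,D=C; return cv2.projectPoints(np.array(P,float).reshape(-1,3),cv2.Rodrigues(W[:3,:3])[0],W[:3,3],K,D)[0].reshape(-1,2)
def ray(C,px):
    W,K,D=C; u=cv2.undistortPoints(np.array(px,float).reshape(-1,1,2),K,D).reshape(-1,2)
    d=np.c_[u,np.ones(len(u))]@W[:3,:3]; o=-W[:3,:3].T@W[:3,3]; return o,d
def onz(C,px,z):
    o,d=ray(C,px); return o+d*((z-o[2])/d[:,2])[:,None]
def tri(obs):
    A=np.zeros((3,3));b=np.zeros(3)
    for C,px in obs:
        o,d=ray(C,px); d=d[0]/np.linalg.norm(d[0]); Q=np.eye(3)-np.outer(d,d); A+=Q;b+=Q@o
    return np.linalg.solve(A,b)
def yawq():
    return R.from_quat(st()['eef_rot']).as_matrix()
def move(p,yax,name=''):
    """target grasp point p, direction of tool y (world xy vector) tool down; print shift & turn in units"""
    M=T(); y=np.array([*yax,0.]);y/=np.linalg.norm(y)
    best=None
    for sg in (1,-1):
        Y=sg*y; Z=np.array([0,0,-1.]); X=np.cross(Y,Z); G=np.c_[X,Y,Z]
        rv=R.from_matrix(M[:3,:3].T@G).as_rotvec()
        if best is None or np.linalg.norm(rv)<np.linalg.norm(best[0]): best=(rv,G)
    rv,G=best; tcp=np.array(p)-G[:,2]*r.grasp_offset
    print(name,'shift',np.round(M[:3,:3].T@(tcp-M[:3,3])/.15,3),'turn',np.round(np.degrees(rv)/30,3))
E
cat > a.py <<'E'
from h import *
print(r.grasp_offset, st())
ims={n:vision.camera(n) for n in('scene','top','wrist')}
for n in ims: cv2.imwrite(f'pics/{n}0.png',ims[n])
for n in ims:
    for k in ('station','stick','key_red','key_grey','key_stand','mouse','glue_stick'):
        print(n,k,[(np.round(b['point'],3).tolist(),round(b['conf'],2)) for b in spotter.boxes_of(n,k)[:2]])
cv2.imwrite('pics/both0.png',np.vstack([np.hstack([cv2.resize(ims[n],(400,300)) for n in('scene','wrist')])]))
E
python3 a.py
```

```text
0.1635 {'time': 0.0, 'joint_positions': array([-1.32658841,  0.33287511, -0.06471637,  1.46095187,  0.02160219,
        1.34989276, -0.08847316]), 'joint_vel': array([-5.07825467e-05, -2.22243408e-04,  8.76203068e-04,  3.85842974e-04,
       -1.35314121e-03, -3.07540679e-04,  6.18987390e-04]), 'joint_torque': array([-2.10600379e-04, -6.23275495e+01,  2.48364976e-02, -3.89883721e+01,
       -6.13452075e-02,  4.01315535e-02,  1.48594254e-04]), 'ee_pos': array([0.1647351 , 0.60276371, 0.40394674]), 'eef_rot': array([ 1.32976868e-01,  9.91118883e-01, -7.12840808e-04, -6.36899319e-05]), 'ft_force': array([-0.50213928, -0.35895949, -0.30826742]), 'torque': array([-0.03453044,  0.0056323 ,  0.00874812]), 'grip_force': 0.0, 'width': 0.08704908067548832}
scene station [([0.591, -0.107, 0.042], 0.6), ([0.565, -0.378, 0.056], 0.49)]
scene stick [([0.45, -0.2, 0.01], 0.77), ([0.565, -0.376, 0.061], 0.47)]
scene key_red [([0.565, -0.378, 0.058], 0.73)]
scene key_grey [([0.484, -0.363, 0.061], 0.87)]
scene key_stand [([0.51, -0.382, 0.027], 0.97)]
scene mouse [([0.367, -0.067, 0.029], 0.72)]
scene glue_stick [([0.675, -0.361, 0.018], 0.96), ([0.589, -0.101, 0.044], 0.42)]
top station [([0.607, -0.081, 0.042], 0.59), ([0.452, -0.207, 0.009], 0.56)]
top stick [([0.454, -0.201, 0.012], 0.72)]
top key_red [([0.562, -0.373, 0.074], 0.67)]
top key_grey [([0.562, -0.372, 0.065], 0.48)]
top key_stand [([0.523, -0.362, 0.036], 0.9)]
top mouse [([0.377, -0.057, 0.032], 0.7)]
top glue_stick []
wrist station []
wrist stick []
wrist key_red []
wrist key_grey []
wrist key_stand []
wrist mouse []
wrist glue_stick []
```

View pics/top0.png

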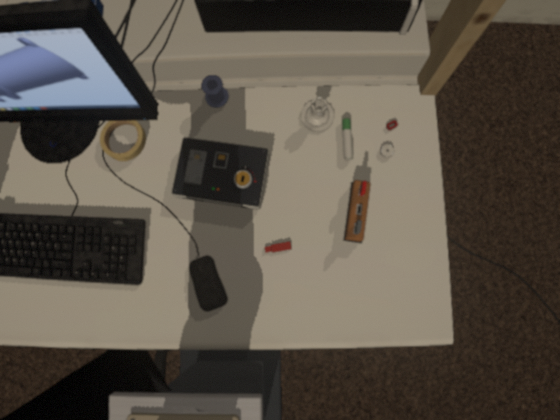

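View pics/scene0.png

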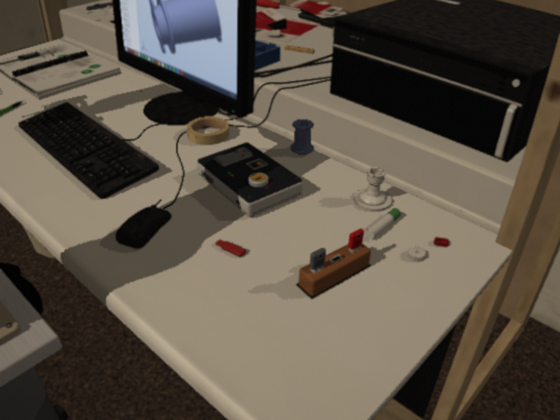

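Run:
```python
from h import *
C=cam('top'); np.set_printoptions(precision=3,suppress=True)
print(onz(C,[[155,120],[130,40],[212,90],[145,215]],0.0),onz(C,[[155,120],[100,0]],0.35))
print(onz(C,[[195,165],[243,179],[221,172]],0.045)); print(onz(C,[[265,248],[292,244]],.005))
print(onz(C,[[364,187],[355,230]],.066))
c=vision.calibration('wrist');print(np.array(c['T_tool_cam']),c['fx'])
S=cam('scene'); print(tri([(C,[364,187]),(S,[357,238])]))
```

```text
[[ 0.746  0.077  0.   ]
 [ 0.955  0.151  0.   ]
 [ 0.815 -0.052  0.   ]
 [ 0.528  0.09   0.   ]] [[ 0.602 -0.044  0.35 ]
 [ 0.802  0.055  0.35 ]]
[[ 0.625 -0.029  0.045]
 [ 0.592 -0.13   0.045]
 [ 0.608 -0.084  0.045]]
[[ 0.452 -0.171  0.005]
 [ 0.46  -0.228  0.005]]
[[ 0.565 -0.374  0.066]
 [ 0.479 -0.352  0.066]]
[[ 0.    -0.963 -0.269  0.073]
 [ 1.     0.    -0.    -0.001]
 [ 0.    -0.269  0.963  0.021]
 [ 0.     0.     0.     1.   ]] 341.93175942717716
[ 0.567 -0.376  0.06 ]
```

Run:
```python
from h import *
C=cam('top');S=cam('scene'); np.set_printoptions(precision=3,suppress=True)
for a,b in (([157,110],[252,112]),([212,78],[303,123]),([318,100],[378,172])):
    p=tri([(C,a),(S,b)]);print(p,proj(C,p),proj(S,p))
```

```text
[0.74  0.042 0.08 ] [[158.952 107.715]] [[249.192 112.353]]
[ 0.806 -0.063  0.068] [[210.869  79.369]] [[304.68  122.617]]
[ 0.755 -0.289  0.062] [[318.144  99.848]] [[377.778 172.06 ]]
```

Request:
play_rows --pt "-0.97 -0.77 0 0 0 0" --pt "-0.97 -0.77 0 0 0 0" --pt "-0.97 -0.77 0 0 0 0" --pt "-0.97 -0.77 0 0 0 0" --pt "-0.97 -0.77 0 0 0 0"

```text
time: 1.7
ee_pos: [0.2787, 0.4491, 0.4054]
eef_rot: [0.137, 0.991, -0.0, 0.001]
ft_force: [-0.9, 0.1, 0.4]
width: 0.0871
grip_force: 0.0
```

Request:
play_rows --pt "-0.92 -0.85 0 0 0 0" --pt "-0.92 -0.85 0 0 0 0" --pt "-0.92 -0.85 0 0 0 0" --pt "-0.92 -0.85 0 0 0 0"

```text
time: 2.1
ee_pos: [0.3753, 0.2915, 0.4051]
eef_rot: [0.134, 0.991, 0.0, 0.0]
ft_force: [0.5, 0.4, -0.2]
width: 0.0871
grip_force: 0.0
```

Request:
play_rows --pt "-0.67 -0.92 0 0 0 0" --pt "-0.67 -0.92 0 0 0 0" --pt "-0.67 -0.92 0 0 0 0" --pt "-0.67 -0.92 0 0 0 0"

```text
time: 2.5
ee_pos: [0.4359, 0.1301, 0.4052]
eef_rot: [0.135, 0.991, 0.0, 0.0]
ft_force: [-0.4, 0.7, -0.5]
width: 0.0871
grip_force: 0.0
```

Request:
play_rows --pt "-0.35 -1 0 0 0 0" --pt "-0.35 -1 0 0 0 0" --pt "-0.35 -1 0 0 0 0" --pt "-0.35 -1 0 0 0 0"

```text
time: 2.9
ee_pos: [0.4458, -0.0295, 0.4053]
eef_rot: [0.136, 0.991, -0.0, 0.001]
ft_force: [0.2, 0.7, -0.0]
width: 0.087
grip_force: 0.0
```

Request:
play_rows --pt "-0.4 -0.9 0 0 0 0" --pt "-0.4 -0.9 0 0 0 0" --pt "-0.4 -0.9 0 0 0 0" --pt "-0.4 -0.9 0 0 0 0" --pt "-0.4 -0.9 0 0 0 0"

```text
time: 3.4
ee_pos: [0.4685, -0.1704, 0.4046]
eef_rot: [0.134, 0.991, -0.0, -0.0]
ft_force: [-0.7, 0.7, -0.2]
width: 0.0872
grip_force: 0.0
```

Run:
```python
from h import *
print(st()['joint_positions'].round(2),st()['ee_pos'].round(3))
im=vision.camera('wrist'); cv2.imwrite('pics/w1.png',cv2.resize(im,(800,600),interpolation=cv2.INTER_CUBIC))
np.set_printoptions(precision=3,suppress=True)
for k in ('station','stick','key_red','key_grey','key_stand','key_switch'):
    print(k,[(np.round(b['point'],3).tolist(),round(b['conf'],2)) for b in spotter.boxes_of('wrist',k)[:2]])
C=cam('wrist')
for k in('stick','key_red','key_grey','key_stand','station'):
    g=spotter.regions_of('wrist',k)
    if g:
        m=g[0]['pixels'].astype(np.uint8); c=max(cv2.findContours(m,0,2)[0],key=cv2.contourArea); print(k,round(g[0]['conf'],2),cv2.minAreaRect(c))
```

```text
[-0.47  0.03  0.75  1.82 -0.02  1.3   1.59] [ 0.468 -0.17   0.405]
station [([0.573, -0.106, 0.042], 0.69)]
stick [([0.45, -0.198, 0.009], 0.84), ([0.568, -0.107, 0.045], 0.72)]
key_red [([0.568, -0.105, 0.043], 0.55)]
key_grey [([0.487, -0.353, 0.055], 0.89)]
key_stand [([0.497, -0.347, 0.037], 0.69), ([0.643, -0.35, 0.016], 0.36)]
key_switch [([0.568, -0.106, 0.042], 0.95)]
stick 0.77 ((257.20001220703125, 178.90000915527344), (16.994115829467773, 50.535133361816406), 63.43495178222656)
key_grey 0.68 ((119.34927368164062, 256.44281005859375), (25.442609786987305, 18.056045532226562), 65.77225494384766)
key_stand 0.6 ((132.20558166503906, 250.8514862060547), (61.49412536621094, 45.682823181152344), 78.11134338378906)
```

View pics/w1.png

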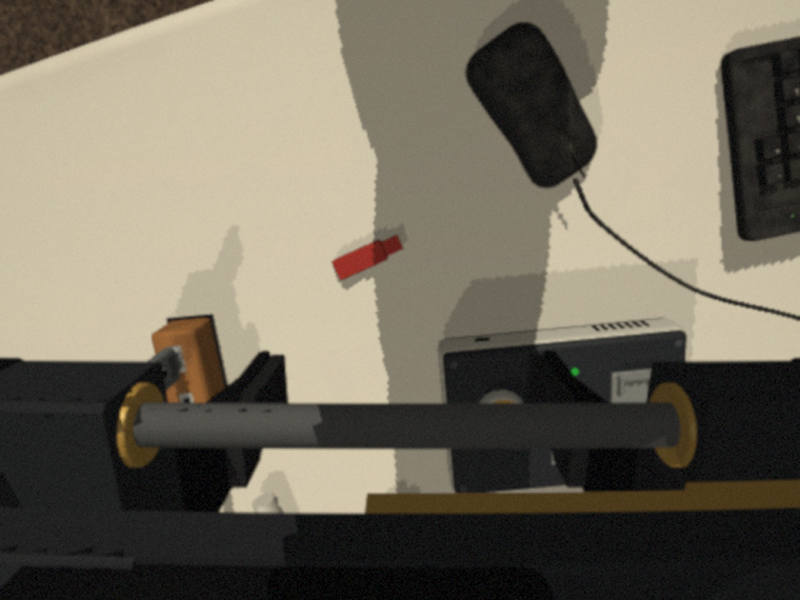

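Request:
play_rows --pt "-0.81 0.57 0.2 0 0 0" --pt "-0.81 0.57 0.2 0 0 0" --pt "-0.81 0.57 0.2 0 0 0" --pt "-0.81 0.57 0.2 0 0 0" --pt "-0.81 0.57 0.2 0 0 0"

```text
time: 4.5
ee_pos: [0.6086, -0.1193, 0.3731]
eef_rot: [0.132, 0.991, -0.001, -0.001]
ft_force: [0.0, -1.3, 0.6]
width: 0.0872
grip_force: 0.0
```

Run:
```python
from h import *
import pickle
C=cam('wrist');im=vision.camera('wrist'); cv2.imwrite('pics/w2raw.png',im); cv2.imwrite('pics/w2.png',cv2.resize(im,(800,600),interpolation=cv2.INTER_CUBIC))
pickle.dump(C,open('C2.pkl','wb'));print(st()['ee_pos'],st()['eef_rot'],st()['joint_vel'].round(3))
```

```text
[ 0.60768101 -0.12050586  0.37434605] [ 1.33294717e-01  9.91076141e-01 -5.92580692e-04 -5.00330209e-04] [ 0.005 -0.049  0.02   0.014  0.004  0.     0.   ]
```

View pics/w2.png

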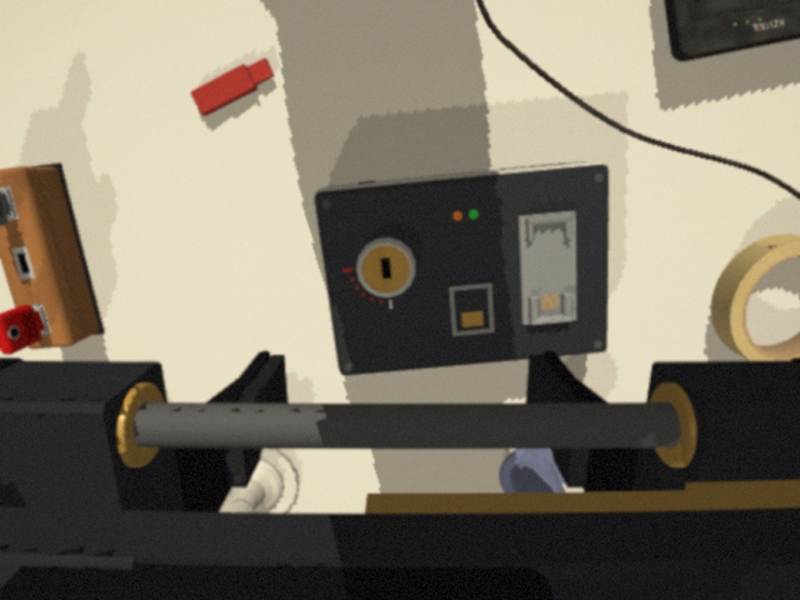

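```bash
cat > fit.py <<'E'
from h import *
import pickle
from scipy.optimize import least_squares
np.set_printoptions(precision=4,suppress=True)
C=pickle.load(open('C2.pkl','rb')); s=.7
px=np.array([[316,194],[607,166],[607,347],[345,373],[386,268],[519,214],[575,212],[577,322],[524,326]])*s
# model pts: x away from robot, y left
P=np.array([[-.065,-.095,.0425],[-.065,.095,.0425],[.065,.095,.0425],[.065,-.095,.0425],[-.012,-.052,.0525]])
def mod(v,P): return np.c_[P[:,:2]@R.from_euler('z',v[2]).as_matrix()[:2,:2].T+v[:2],P[:,2]+(v[3] if len(v)>3 else 0)]
for n in (3,4):
    q=least_squares(lambda v:(proj(C,mod(v,P))-px[:5]).ravel(),[.61,-.08,-.1,0][:n]); print(q.x,np.degrees(q.x[2]),q.fun.reshape(-1,2).tolist())
    v=q.x
    if n==3: sv=v
print('nest',mod(sv,np.array([[0,.052,.045]])),'obs nest corners mid@.05',onz(C,px[5:],.05).mean(0))
print('switch',mod(sv,np.array([[-.012,-.052,.0515]])),onz(C,px[4:5],.0525))
np.save('sv.npy',sv)
im=cv2.imread('pics/w2raw.png')
hsv=cv2.cvtColor(im,cv2.COLOR_BGR2HSV); m=((hsv[...,1]>130)&((hsv[...,0]<6)|(hsv[...,0]>172))&(hsv[...,2]>70)).astype(np.uint8)
for c in cv2.findContours(m,0,2)[0]:
    if cv2.contourArea(c)>80: print(cv2.contourArea(c),cv2.minAreaRect(c),cv2.boxPoints(cv2.minAreaRect(c)).tolist())
# stick ends by hand
e=onz(C,np.array([[200,103],[268,69]])*s,.006); print('stick ends',e,e.mean(0))
E
python3 fit.py
```

```text
[ 0.6135 -0.0803 -0.1623] -9.301332759292105 [[-5.219507874641295, -3.046055586594292], [5.645728665963873, -5.62032278503267], [4.533424046143864, 5.6344337564504485], [-5.124844899395754, 5.9514612938043], [0.1575853854029674, 0.8060223484858966]]
[ 0.6168 -0.0795 -0.1607 -0.0184] -9.204819774062234 [[0.4174267817452062, -0.4948261219140875], [-1.1281701894841376, -2.1184040070757533], [-1.3183313676607895, 1.565066946200858], [-0.881802856397627, 1.2450556585935146], [2.7341164517067114, 0.07660590386603872]]
nest [[ 0.6219 -0.029   0.045 ]] obs nest corners mid@.05 [ 0.6212 -0.0308  0.05  ]
switch [[ 0.5933 -0.1297  0.0515]] [[ 0.5925 -0.1296  0.0525]]
732.5 ((12.41379165649414, 229.5344696044922), (28.039997100830078, 33.79655075073242), 68.19859313964844) [[-8.482759475708008, 222.7930908203125], [22.89655113220215, 210.24136352539062], [33.310340881347656, 236.27584838867188], [1.9310321807861328, 248.82757568359375]]
941.5 ((162.70001220703125, 59.399993896484375), (19.230182647705078, 57.24333572387695), 63.43495178222656) [[132.8000030517578, 63.59999084472656], [184.00001525878906, 37.999996185302734], [192.6000213623047, 55.19999694824219], [141.40000915527344, 80.79998779296875]]
stick ends [[ 0.4597 -0.2239  0.006 ]
 [ 0.4522 -0.1728  0.006 ]] [ 0.456  -0.1983  0.006 ]
```

Run:
```python
from h import *
a=np.radians(98.4); d=np.array([np.cos(a),np.sin(a)]); p=np.array([.456,-.1985])-.003*d
move([*p,.12],[np.cos(a-np.pi/2),np.sin(a-np.pi/2)])
```

```text
shift [ 0.829 -0.786  0.607] turn [-0.003  0.     2.209]
```

Request:
play_rows --pt "0.83 -0.79 0.4 0 0 0.25" --pt "0.83 -0.79 0.4 0 0 0.5" --pt "0.83 -0.79 0.4 0 0 0.75" --pt "0.83 -0.79 0.4 0 0 1" --pt "0.83 -0.79 0.4 0 0 1" --fingers 0

```text
time: 5.05
ee_pos: [0.4516, -0.2047, 0.3141]
eef_rot: [0.39, 0.921, 0.002, -0.001]
ft_force: [-0.5, 0.6, -0.3]
width: 0.0552
grip_force: 0.0
```

Request:
play_rows --pt "0 0 0 0 0 0.25" --pt "0 0 0 0 0 0.5" --pt "0 0 0 0 0 0.75" --pt "0 0 0 0 0 1"

```text
time: 5.45
ee_pos: [0.4562, -0.2018, 0.3156]
eef_rot: [0.613, 0.79, 0.001, 0.0]
ft_force: [0.2, 0.2, 0.3]
width: 0.0437
grip_force: 0.0
```

Request:
play_rows --pt "0 0 0 0 0 0.2" --pt "0 0 0 0 0 0.2" --pt "0 0 0 0 0 0.2"

```text
time: 5.75
ee_pos: [0.4564, -0.2016, 0.3152]
eef_rot: [0.65, 0.76, 0.001, 0.0]
ft_force: [0.7, -0.0, -0.4]
width: 0.0434
grip_force: 0.0
```

```bash
cat > v.py <<'E'
from h import *
import pickle,sys
n=sys.argv[1]
C=cam('wrist');im=vision.camera('wrist'); cv2.imwrite(f'pics/{n}raw.png',im); cv2.imwrite(f'pics/{n}.png',cv2.resize(im,(800,600),interpolation=cv2.INTER_CUBIC))
pickle.dump(C,open(f'C{n}.pkl','wb'));print(st()['time'],st()['ee_pos'],st()['eef_rot'],st()['joint_positions'].round(2))
E
python3 v.py w3
python3 - <<'E'
from h import *
C=cam('wrist'); P=[[.456,-.1985,.008],[.452,-.1705,.0045],[.460,-.2265,.008],[.456,-.1985,.0]]
print(proj(C,P)/.7)
a=np.radians(98.4); d=np.array([np.cos(a),np.sin(a)]); p=np.array([.456,-.1985])-.003*d
move([*p,.0205],[np.cos(a-np.pi/2),np.sin(a-np.pi/2)])
E
```

```text
5.8 [ 0.45637585 -0.20161683  0.31512395] [6.50145274e-01 7.59809609e-01 6.77764093e-04 1.42753940e-04] [-0.56  0.17  0.98  1.94 -0.16  1.11  0.64]
[[404.96463938 286.8721533 ]
 [405.59346176 239.27206521]
 [404.36804591 331.31320648]
 [404.98073185 283.82478734]]
 shift [ 0.    -0.     0.874] turn [ 0.002 -0.001  0.016]
```

View pics/w3.png

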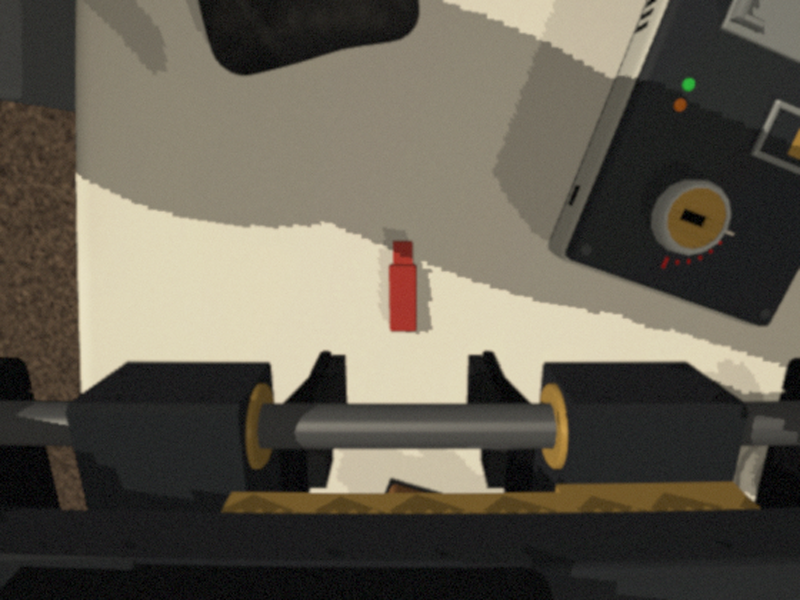

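Request:
play_rows --pt "0 0 0.3 0 0 0" --pt "0 0 0.6 0 0 0" --pt "0 0 0.8 0 0 0" --pt "0 0 0.87 0 0 0" --pt "0 0 0.87 0 0 0"

```text
time: 6.3
ee_pos: [0.4562, -0.2019, 0.1842]
eef_rot: [0.651, 0.759, -0.0, -0.001]
ft_force: [0.4, -0.1, -0.4]
width: 0.0435
grip_force: 0.0
```

Request:
play_rows --pt "0 0 0 0 0 0" --pt "0 0 0 0 0 0" --pt "0 0 0 0 0 0" --pt "0 0 0 0 0 0" --pt "0 0 0 0 0 0" --fingers -1 --squeeze 15

```text
time: 6.8
ee_pos: [0.4567, -0.2014, 0.1845]
eef_rot: [0.651, 0.759, 0.0, 0.0]
ft_force: [-1.0, 0.1, 3.4]
width: 0.017
grip_force: 15.0
```

Run:
```python
from h import *
import pickle
C2,C3=[pickle.load(open(f'C{n}.pkl','rb')) for n in('2','w3')]
print(tri([(C2,np.array([386,268])*.7),(C3,np.array([698,217])*.7)]), onz(C3,[[698*.7,217*.7]],.0515))
print(tri([(C2,np.array([200,103])*.7),(C3,np.array([402,329])*.7)]))
print(st()['width'],st()['grip_force'],T())
```

```text
[ 0.59230162 -0.12956729  0.05398764] [[ 0.59384631 -0.1296559   0.0515    ]]
[ 0.45862899 -0.22651633  0.00128009]
0.01698143288156661 15.000453293323517 [[-1.51800306e-01  9.88411010e-01  5.84387918e-04  4.56696163e-01]
 [ 9.88411172e-01  1.51800188e-01  2.40745302e-04 -2.01412635e-01]
 [ 1.49245111e-04  6.14160758e-04 -9.99999800e-01  1.84517605e-01]
 [ 0.00000000e+00  0.00000000e+00  0.00000000e+00  1.00000000e+00]]
```

Request:
play_rows --pt "0 0 -0.3 0 0 0" --pt "0 0 -0.6 0 0 0.25" --pt "0 0 -0.9 0 0 0.5" --pt "0 0 -0.9 0 0 0.75" --pt "0 0 -0.9 0 0 1"

```text
time: 7.3
ee_pos: [0.4569, -0.2015, 0.3205]
eef_rot: [0.827, 0.562, 0.002, 0.0]
ft_force: [0.6, 0.5, -0.9]
width: 0.0168
grip_force: 15.0
```

Request:
play_rows --pt "0.73 0.29 -0.3 0 0 0.25" --pt "0.73 0.29 -0.3 0 0 0.5" --pt "0.73 0.29 -0.3 0 0 0.75" --pt "0.73 0.29 -0.3 0 0 1"

```text
time: 7.7
ee_pos: [0.5395, -0.1112, 0.3651]
eef_rot: [0.943, 0.332, 0.001, 0.0]
ft_force: [-0.2, -1.2, -1.9]
width: 0.0169
grip_force: 15.0
```

Request:
play_rows --pt "0.77 -0.12 0 0 0 0.25" --pt "0.77 -0.12 0 0 0 0.5" --pt "0.77 -0.12 0 0 0 0.75" --pt "0.77 -0.12 0 0 0 1"

```text
time: 8.1
ee_pos: [0.6174, -0.0252, 0.3633]
eef_rot: [0.997, 0.076, -0.0, 0.0]
ft_force: [0.2, -1.0, 0.4]
width: 0.0167
grip_force: 15.0
```

Request:
play_rows --pt "0 0 0 0 0 0.25" --pt "0 0 0 0 0 0.6" --pt "0 0 0 0 0 0.6" --pt "0 0 0 0 0 0.6" --pt "0 0 0 0 0 0.6"

```text
time: 8.6
ee_pos: [0.6156, -0.029, 0.3642]
eef_rot: [0.997, -0.079, -0.0, -0.0]
ft_force: [0.1, 0.9, -0.6]
width: 0.017
grip_force: 15.0
```

```bash
python3 v.py w4
python3 - <<'E'
from h import *
C=cam('wrist'); np.set_printoptions(precision=2,suppress=True)
sv=np.load('sv.npy'); P=np.array([[0,.052,.045],[-.0295,.0425,.05],[-.0295,.0615,.05],[.0295,.0615,.05],[.0295,.0425,.05],[-.012,-.052,.0515]])
from scipy.spatial.transform import Rotation as R
Q=np.c_[P[:,:2]@R.from_euler('z',sv[2]).as_matrix()[:2,:2].T+sv[:2],P[:,2]]; print(proj(C,Q)/.7, st()['grip_force'],st()['width'])
E
```

```text
8.65 [ 0.6156271  -0.02899267  0.36427022] [ 9.96828180e-01 -7.95835120e-02  1.34808981e-05 -2.11820819e-04] [-0.88  0.63  1.24  1.59 -0.6   1.36 -1.3 ]
[[403.34 280.17]
 [418.22 327.49]
 [388.19 327.39]
 [387.57 234.07]
 [419.19 234.17]
 [570.14 301.96]] 14.999932944774628 0.01645078301215058
```

View pics/w4.png

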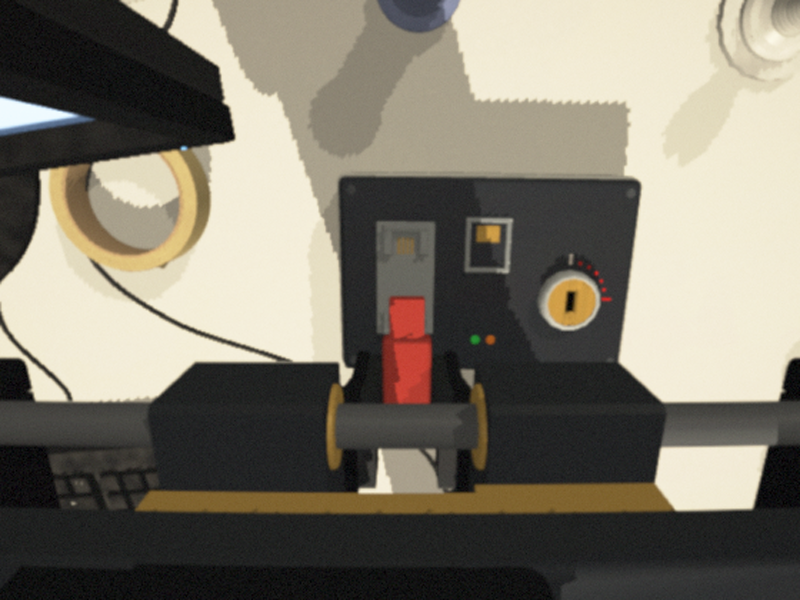

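Run:
```python
from h import *
import pickle
np.set_printoptions(precision=4,suppress=True)
C=pickle.load(open('Cw4.pkl','rb'));M=T(); print(C[1])
def tl(px,z):
    p=onz(C,np.array(px)*.7,z); return (p-M[:3,3])@M[:3,:3]
zs=.1798
print('plug end', tl([[391,298],[425,298]],zs+.0015), 'shoulder',tl([[386,338],[430,338]],zs+.007))
print('nest outer', tl([[377,222],[435,222],[433,333],[377,333]],.05), 'gold',tl([[405,245]],.046),'switch',tl([[571,300]],.0525))
im=cv2.imread('pics/w4raw.png')[140:300,230:460]; cv2.imwrite('pics/w4c.png',cv2.resize(im,None,fx=3.4,fy=3.4,interpolation=cv2.INTER_CUBIC))
```

```text
[[341.9318   0.     284.3718]
 [  0.     341.9318 212.5395]
 [  0.       0.       1.    ]]
plug end [[ 0.0311 -0.0044  0.183 ]
 [ 0.0311  0.0073  0.183 ]] shoulder [[ 0.0185 -0.006   0.1775]
 [ 0.0185  0.009   0.1775]]
nest outer [[ 0.043  -0.0165  0.3143]
 [ 0.043   0.0181  0.3143]
 [-0.027   0.018   0.3143]
 [-0.027  -0.0176  0.3143]] gold [[0.0285 0.0002 0.3183]] switch [[-0.0045  0.1032  0.3117]]
```

View pics/w4c.png

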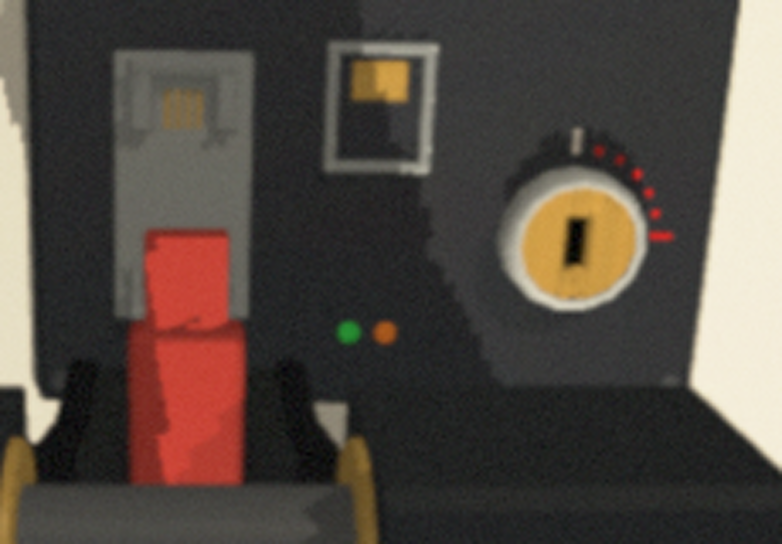

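Request:
play_rows --pt "0.033 -0.006 0.25 0 0 0" --pt "0.033 -0.006 0.5 0 0 0" --pt "0.033 -0.006 0.7 0 0 0" --pt "0.033 -0.006 0.76 0 0 0" --pt "0.033 -0.006 0.76 0 0 0"

```text
time: 9.15
ee_pos: [0.6205, -0.0289, 0.2497]
eef_rot: [0.997, -0.081, -0.001, 0.0]
ft_force: [0.3, 0.3, 0.6]
width: 0.0168
grip_force: 15.0
```

```bash
python3 v.py w5
python3 - <<'E'
import cv2
im=cv2.imread('pics/w5raw.png')[0:300,170:480]; cv2.imwrite('pics/w5c.png',cv2.resize(im,None,fx=2,fy=2,interpolation=cv2.INTER_CUBIC))
E
```

```text
9.2 [ 0.62093146 -0.02907652  0.25110544] [ 9.96744212e-01 -8.06282592e-02  2.41984532e-04  1.85180748e-05] [-0.81  0.74  1.12  1.68 -0.71  1.19 -1.24]
```

View pics/w5c.png

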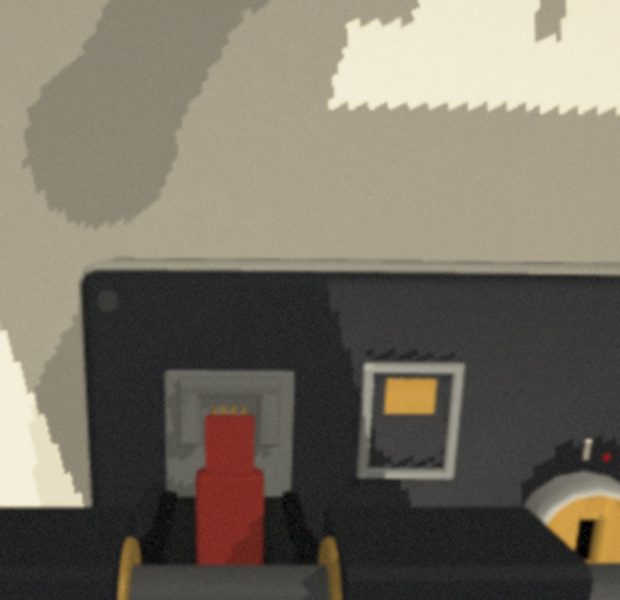

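Run:
```python
from h import *
import pickle
np.set_printoptions(precision=4,suppress=True)
C=pickle.load(open('Cw5.pkl','rb'));M=T()
def tl(px,z):
    p=onz(C,np.array(px)/2.+[170,0],z); return (p-M[:3,3])@M[:3,:3]
print('plug',tl([[205,416],[253,416]],.0666+.0015),tl([[196,472],[263,472]],.0746))
print('nest far',tl([[165,370],[294,370]],.05),'inner',tl([[230,393]],.05),'gold far',tl([[230,405]],.046),'bottom',tl([[230,495]],.05))
print('switch',M[:3,3])
```

```text
plug [[ 0.0309 -0.0049  0.183 ]
 [ 0.0309  0.0067  0.183 ]] [[ 0.0188 -0.007   0.1765]
 [ 0.0188  0.009   0.1765]]
nest far [[ 0.0387 -0.0161  0.2011]
 [ 0.0387  0.0182  0.2011]] inner [[0.0325 0.0012 0.2011]] gold far [[0.0281 0.0012 0.2051]] bottom [[0.0032 0.0012 0.2011]]
switch [ 0.6209 -0.0291  0.2511]
```

Request:
play_rows --pt "0.002 0 0.05 0 0 0" --pt "0.002 0 0.09 0 0 0" --pt "0.002 0 0.12 0 0 0" --pt "0.002 0 0.138 0 0 0" --pt "0.002 0 0.138 0 0 0"

```text
time: 9.7
ee_pos: [0.621, -0.0289, 0.2298]
eef_rot: [0.997, -0.081, -0.0, -0.0]
ft_force: [-3.0, 1.3, 3.8]
width: 0.0166
grip_force: 15.0
```

Request:
play_rows --pt "0 0 0 0 0 0" --pt "0 0 0 0 0 0" --pt "0 0 0 0 0 0" --pt "0 0 0 0 0 0" --pt "0 0 0 0 0 0" --fingers -0.2

```text
time: 10.2
ee_pos: [0.621, -0.0289, 0.2295]
eef_rot: [0.997, -0.081, -0.0, -0.0]
ft_force: [-0.9, 0.5, -0.1]
width: 0.0345
grip_force: 0.0
```

Request:
play_rows --pt "0 0 -0.15 0 0 0" --pt "0 0 -0.4 0 0 0" --pt "0 0 -0.7 0 0 0" --pt "0 0 -0.9 0 0 0" --pt "0 0 -0.9 0 0 0"

```text
time: 10.7
ee_pos: [0.6217, -0.0298, 0.3688]
eef_rot: [0.997, -0.081, 0.003, -0.0]
ft_force: [1.4, -0.0, -0.2]
width: 0.0348
grip_force: 0.0
```

```bash
python3 v.py w6
python3 - <<'E'
import cv2
im=cv2.imread('pics/w6raw.png')[110:290,230:470]; cv2.imwrite('pics/w6c.png',cv2.resize(im,None,fx=3.3,fy=3.3,interpolation=cv2.INTER_CUBIC))
E
```

```text
10.75 [ 0.62133357 -0.02926169  0.36633078] [ 9.96720088e-01 -8.09098503e-02  1.59664956e-03 -3.35307819e-04] [-0.86  0.63  1.23  1.57 -0.61  1.37 -1.31]
```

View pics/w6c.png

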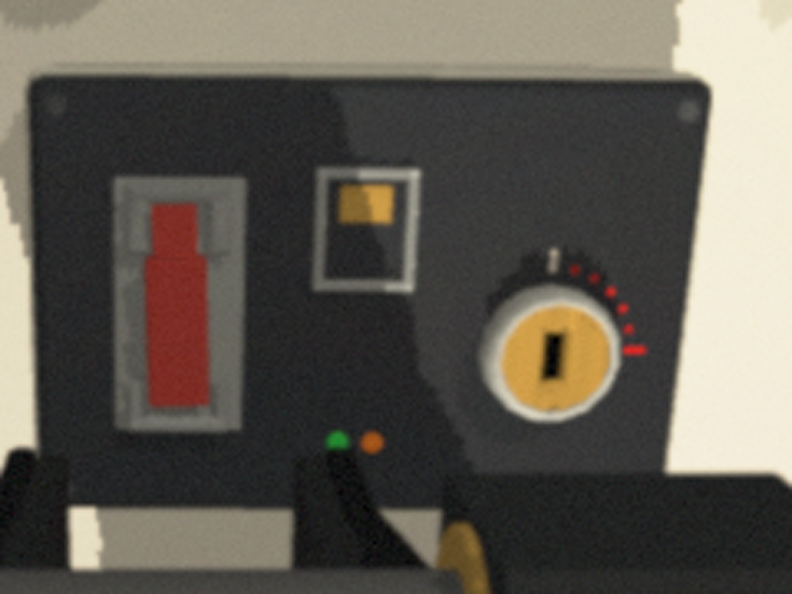

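Request:
play_rows --pt "0 0.78 0 0 0 -0.25" --pt "0 0.78 0 0 0 -0.5" --pt "0 0.78 0 0 0 -0.75" --pt "0 0.78 0 0 0 -1" --fingers -0.2

```text
time: 11.15
ee_pos: [0.6004, -0.1484, 0.3636]
eef_rot: [0.984, 0.179, -0.001, 0.0]
ft_force: [-0.3, 1.0, 0.1]
width: 0.0348
grip_force: 0.0
```

Request:
play_rows --pt "-0.39 0.67 0 0 0 -0.25" --pt "-0.39 0.67 0 0 0 -0.5" --pt "-0.39 0.67 0 0 0 -0.75" --pt "-0.39 0.67 0 0 0 -1"

```text
time: 11.55
ee_pos: [0.5809, -0.2629, 0.3633]
eef_rot: [0.904, 0.428, -0.001, -0.0]
ft_force: [0.3, -0.1, 0.1]
width: 0.0347
grip_force: 0.0
```

Request:
play_rows --pt "-0.68 0.38 0 0 0 -0.25" --pt "-0.68 0.38 0 0 0 -0.5" --pt "-0.68 0.38 0 0 0 -0.75" --pt "-0.68 0.38 0 0 0 -1"

```text
time: 11.95
ee_pos: [0.56, -0.3779, 0.3629]
eef_rot: [0.762, 0.647, -0.001, -0.001]
ft_force: [-0.7, 0.2, -0.4]
width: 0.0347
grip_force: 0.0
```

Request:
play_rows --pt "0 0 0 0 0 -0.25" --pt "0 0 0 0 0 -0.5" --pt "0 0 0 0 0 -0.75" --pt "0 0 0 0 0 -1"

```text
time: 12.35
ee_pos: [0.5624, -0.3738, 0.3628]
eef_rot: [0.566, 0.824, 0.0, -0.001]
ft_force: [0.5, -1.0, 0.3]
width: 0.0346
grip_force: 0.0
```

Request:
play_rows --pt "0 0 0 0 0 -0.25" --pt "0 0 0 0 0 -0.5" --pt "0 0 0 0 0 -0.75" --pt "0 0 0 0 0 -1"

```text
time: 12.75
ee_pos: [0.5624, -0.3738, 0.3628]
eef_rot: [0.333, 0.943, 0.0, -0.001]
ft_force: [-0.1, 0.4, 0.0]
width: 0.0348
grip_force: 0.0
```

Request:
play_rows --pt "0 0 0 0 0 -0.25" --pt "0 0 0 0 0 -0.5" --pt "0 0 0 0 0 -0.81" --pt "0 0 0 0 0 -0.81" --pt "0 0 0 0 0 -0.81"

```text
time: 13.25
ee_pos: [0.5624, -0.374, 0.3635]
eef_rot: [0.132, 0.991, 0.0, -0.001]
ft_force: [0.2, -0.1, -0.6]
width: 0.0348
grip_force: 0.0
```

```bash
python3 v.py w7
python3 - <<'E'
import cv2
im=cv2.imread('pics/w7raw.png')[50:290,180:460]; cv2.imwrite('pics/w7c.png',cv2.resize(im,None,fx=2.5,fy=2.5,interpolation=cv2.INTER_CUBIC))
from h import *
M=T()
for k in ('key_red','key_grey','key_stand'):
    for b in spotter.boxes_of('wrist',k)[:2]: print(k,b)
for k in ('key_red','key_grey','key_stand'):
    g=spotter.regions_of('wrist',k)
    if g:
        m=g[0]['pixels'].astype(np.uint8); c=max(cv2.findContours(m,0,2)[0],key=cv2.contourArea); print(k,round(g[0]['conf'],2),cv2.minAreaRect(c))
E
```

```text
13.3 [ 0.56240359 -0.3740175   0.36370488] [ 1.32320036e-01  9.91206868e-01  3.65706038e-04 -4.68749716e-04] [ 0.15  0.5   0.53  1.39 -0.26  1.32  2.  ]
key_red {'point': [0.5619, -0.3778, 0.0731], 'conf': 0.97}
key_grey {'point': [0.4876, -0.3567, 0.0717], 'conf': 0.57}
key_stand {'point': [0.5272, -0.3632, 0.0389], 'conf': 0.81}
key_red 0.85 ((285.2827453613281, 209.89312744140625), (36.37392044067383, 11.54332160949707), 85.2363510131836)
key_grey 0.94 ((276.2705078125, 113.97542572021484), (34.40357971191406, 12.312861442565918), 84.80557250976562)
key_stand 0.88 ((280.86468505859375, 156.2411651611328), (139.8944091796875, 43.410221099853516), 85.60128784179688)
```

View pics/w7c.png

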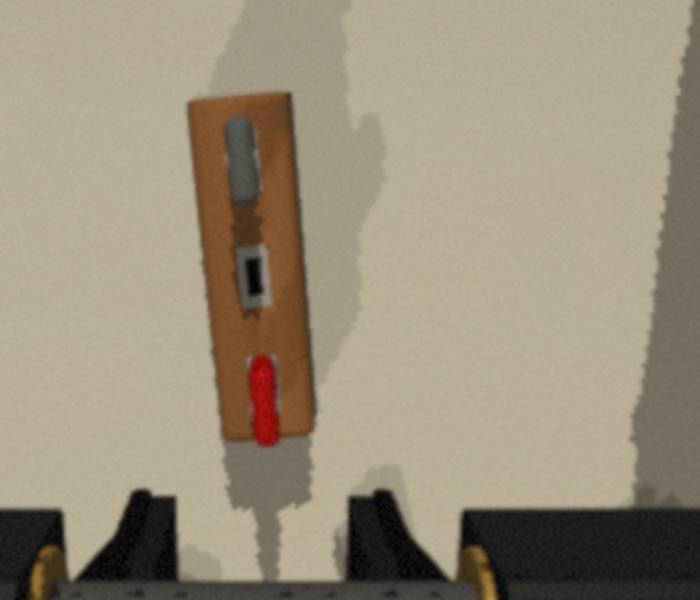

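Run:
```python
from h import *
import pickle
np.set_printoptions(precision=4,suppress=True)
C=pickle.load(open('Cw7.pkl','rb'));M=T()
p=onz(C,[[285.3,209.9],[276.3,114]],.072); d=p[0]-p[1]; print(p,np.linalg.norm(d),np.degrees(np.arctan2(d[1],d[0])))
q=onz(C,np.array([[190,101],[291,94],[222,440],[314,432]])/2.5+[180,50],.036); print(q,q.mean(0))
for a,b in((0,2),(1,3)): e=q[b]-q[a]; print(np.degrees(np.arctan2(e[1],e[0])),np.linalg.norm(e))
# two-view height of red key head (w2 vs w7)
C2=pickle.load(open('C2.pkl','rb')); print(tri([(C2,[14,231]),(C,[285.3,209.9])]))
Ct=cam('top');Cs=cam('scene'); print(tri([(Ct,[364,187]),(Cs,[357,238]),(C,[285.3,209.9])]))
t=(p-M[:3,3])@M[:3,:3]; print('tool',t)
a=np.radians(75-0)
d/=np.linalg.norm(d); move([*p[0,:2],.09],[-d[1],d[0]])
```

```text
[[ 0.5628 -0.3739  0.072 ]
 [ 0.4877 -0.3607  0.072 ]] 0.0761968788825803 -9.955813950302247
[[ 0.4638 -0.3729  0.036 ]
 [ 0.4707 -0.3391  0.036 ]
 [ 0.5833 -0.3954  0.036 ]
 [ 0.5893 -0.3612  0.036 ]] [ 0.5268 -0.3672  0.036 ]
-10.691225536275626 0.12152826724091914
-10.547760666782517 0.12064915835151238
[ 0.5678 -0.3752  0.0542]
[ 0.5667 -0.3754  0.06  ]
tool [[-0.0002  0.0002  0.2924]
 [ 0.0757 -0.0066  0.2924]]
 shift [-0.001  0.001  0.74 ] turn [ 0.    -0.    -0.169]
```

Request:
play_rows --pt "-0.018 0 0.25 0 0 -0.157" --pt "-0.018 0 0.5 0 0 -0.157" --pt "-0.018 0 0.75 0 0 -0.157" --pt "-0.018 0 0.915 0 0 -0.157" --pt "-0.018 0 0.915 0 0 -0.157"

```text
time: 14.1
ee_pos: [0.5641, -0.3738, 0.2233]
eef_rot: [0.09, 0.996, 0.001, -0.003]
ft_force: [-1.5, 0.2, -0.9]
width: 0.0352
grip_force: 0.0
```

Request:
play_rows --pt "0 0 0 0 0 0" --pt "0 0 0 0 0 0" --pt "0 0 0 0 0 0" --pt "0 0 0 0 0 0" --pt "0 0 0 0 0 0" --fingers -1 --squeeze 20

```text
time: 14.6
ee_pos: [0.5655, -0.3747, 0.2283]
eef_rot: [0.089, 0.996, 0.0, 0.001]
ft_force: [0.1, 0.8, 5.7]
width: 0.0091
grip_force: 20.0
```

Request:
play_rows --pt "0 0 0 0 0 0" --pt "0 0 0 0 0 0" --pt "0 0 0 0 0 0" --squeeze 50

```text
time: 14.9
ee_pos: [0.5655, -0.3746, 0.2283]
eef_rot: [0.089, 0.996, 0.0, 0.001]
ft_force: [-0.2, 2.3, 6.8]
width: 0.0087
grip_force: 50.0
```

Request:
play_rows --pt "0 0 -0.1 0 0 0" --pt "0 0 -0.25 0 0 0" --pt "0 0 -0.4 0 0 0" --pt "0 0 -0.65 0 0 0" --pt "0 0 -0.65 0 0 0"

```text
time: 15.4
ee_pos: [0.5655, -0.3761, 0.3313]
eef_rot: [0.09, 0.996, -0.002, 0.004]
ft_force: [0.4, -1.1, 1.3]
width: 0.0085
grip_force: 50.0
```

Run:
```python
from h import *
s=st(); print(s['ee_pos'],s['eef_rot'],s['width'],s['grip_force'],s['ft_force'],s['joint_positions'].round(2))
# hover over switch, tip z above face by 12mm
a=np.radians(-9.3)
move([.595,-.1298,.14],[-np.sin(a),np.cos(a)])
```

```text
[ 0.56552931 -0.37614335  0.33129454] [ 0.08986291  0.99594573 -0.00184704  0.00365392] 0.00848876393484141 49.99953235499561 [ 0.37052729 -1.07085065  1.27313685] [ 0.16  0.53  0.51  1.42 -0.26  1.25  2.09]
 shift [0.102 1.651 0.18 ] turn [-0.006  0.014 -0.034]
```

Request:
play_rows --pt "0.05 0.3 0 0 0 0" --pt "0.05 0.6 0 0 0 0" --pt "0.05 0.83 0 0 0 0" --pt "0.05 0.83 0 0 0 0"

```text
time: 15.8
ee_pos: [0.5818, -0.245, 0.325]
eef_rot: [0.086, 0.996, 0.002, 0.0]
ft_force: [0.2, 1.1, -0.4]
width: 0.0089
grip_force: 50.0
```

Request:
play_rows --pt "0.052 0.3 0 0 0 -0.03" --pt "0.052 0.6 0 0 0 -0.03" --pt "0.052 0.82 0 0 0 -0.03" --pt "0.052 0.82 0.25 0 0 -0.03" --pt "0.052 0.82 0.25 0 0 -0.03"

```text
time: 16.3
ee_pos: [0.5928, -0.1277, 0.2838]
eef_rot: [0.081, 0.997, -0.0, -0.003]
ft_force: [0.1, 0.3, -0.9]
width: 0.0086
grip_force: 50.0
```

Request:
play_rows --pt "0 0 0 0 0 0" --pt "0 0 0 0 0 0"

```text
time: 16.5
ee_pos: [0.5942, -0.1303, 0.2889]
eef_rot: [0.083, 0.997, -0.0, 0.001]
ft_force: [-0.4, -0.3, -0.3]
width: 0.0086
grip_force: 50.0
```

```bash
python3 v.py w8
python3 - <<'E'
import cv2
im=cv2.imread('pics/w8raw.png')[110:310,180:400]; cv2.imwrite('pics/w8c.png',cv2.resize(im,None,fx=3,fy=3,interpolation=cv2.INTER_CUBIC))
from h import *
C=cam('wrist');M=T()
pts=[M@np.array([x,0,z,1]) for x in(-.006,0,.006) for z in(.2223,)]
print((proj(C,[p[:3] for p in pts])-[180,110])*3)
print((proj(C,[[.595,-.1298,.0515]])-[180,110])*3)
E
```

```text
16.55 [ 0.59434267 -0.13011059  0.28892334] [ 8.27900608e-02  9.96566509e-01 -2.26528489e-04  9.73058242e-04] [-0.21  0.4   0.44  1.67 -0.19  1.11  1.69]
[[317.2224128  410.67192863]
 [317.26614099 383.75629437]
 [317.31030941 356.41744709]]
[[319.18801562 361.1564368 ]]
```

View pics/w8c.png

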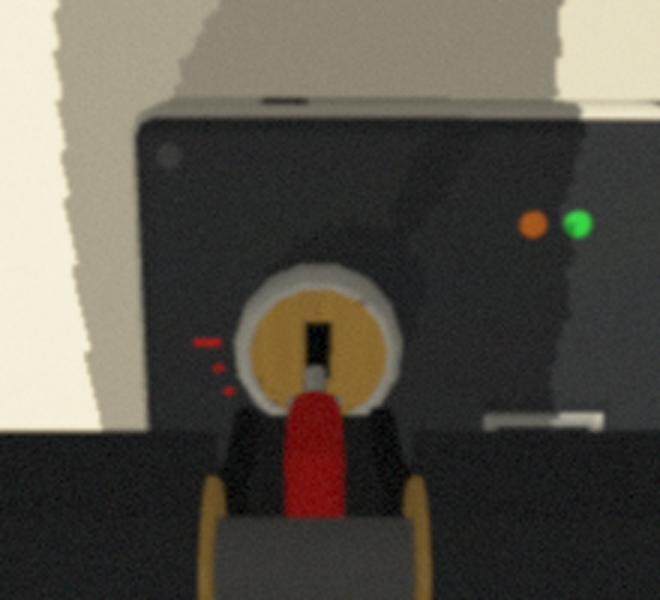

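Run:
```python
from h import *
import pickle
np.set_printoptions(precision=4,suppress=True)
C=pickle.load(open('Cw8.pkl','rb'));M=T()
def tl(px,z):
    p=onz(C,np.array(px)/3.+[180,110],z); return (p-M[:3,3])@M[:3,:3]
print('keyway near end',tl([[318,322]],.0503),'brass near',tl([[318,288]],.0515),tl([[250,350],[387,350]],.0515),'ring',tl([[318,263]],.0525),tl([[235,348],[401,348]],.0525))
print('head top? row395',tl([[315,367]],M[2,3]-.2223), M[:3,3])
im=cv2.imread('pics/w8raw.png')[110:310,180:400]
print(im[80:136:1,106].tolist()[:56:2])
```

```text
keyway near end [[ 0.0088 -0.0001  0.2386]] brass near [[ 0.0169 -0.0001  0.2374]] [[ 0.0027 -0.0151  0.2374]
 [ 0.0027  0.0153  0.2374]] ring [[ 0.0227 -0.0001  0.2364]] [[ 0.0034 -0.0184  0.2364]
 [ 0.0035  0.0183  0.2364]]
head top? row395 [[ 0.0039 -0.0007  0.2223]] [ 0.5943 -0.1301  0.2889]
[[32, 34, 35], [37, 38, 35], [27, 28, 30], [32, 30, 34], [71, 76, 77], [91, 101, 103], [96, 105, 108], [110, 120, 123], [91, 120, 135], [48, 101, 130], [43, 98, 128], [42, 99, 130], [44, 96, 124], [41, 92, 122], [11, 27, 33], [4, 0, 0], [2, 1, 7], [4, 0, 2], [13, 8, 10], [10, 14, 8], [10, 12, 3], [74, 81, 82], [81, 90, 91], [81, 89, 93], [84, 93, 96], [49, 53, 102], [8, 9, 106], [16, 21, 108]]
```

Request:
play_rows --pt "0.005 0.003 0.05 0 0 0" --pt "0.005 0.003 0.09 0 0 0" --pt "0.005 0.003 0.12 0 0 0" --pt "0.005 0.003 0.15 0 0 0" --pt "0.005 0.003 0.15 0 0 0"

```text
time: 17.05
ee_pos: [0.5932, -0.1288, 0.2641]
eef_rot: [0.082, 0.997, -0.001, -0.001]
ft_force: [-0.7, -3.0, -0.9]
width: 0.0085
grip_force: 50.0
```

Request:
play_rows --pt "0 -0.003 0.015 0 0 0.13" --pt "0 -0.003 0.03 0 0 -0.13" --pt "0 -0.003 0.045 0 0 0.13" --pt "0 -0.003 0.06 0 0 -0.13" --pt "0 -0.003 0.06 0 0 0"

```text
time: 17.55
ee_pos: [0.5933, -0.1291, 0.2561]
eef_rot: [0.079, 0.997, -0.0, 0.0]
ft_force: [-1.6, -1.7, 1.0]
width: 0.0089
grip_force: 50.0
```

Request:
play_rows --pt "0 -0.001 0.015 0 0 0.15" --pt "0 -0.001 0.03 0 0 -0.13" --pt "0 -0.001 0.04 0 0 0.15" --pt "0 -0.001 0.05 0 0 -0.13" --pt "0 -0.001 0.06 0 0 0.1"

```text
time: 18.05
ee_pos: [0.5933, -0.1295, 0.2475]
eef_rot: [0.103, 0.995, -0.0, 0.0]
ft_force: [-5.1, -3.1, 7.8]
width: 0.0085
grip_force: 50.0
```

Request:
play_rows --pt "0 0 0.01 0 0 -0.2" --pt "0 0 0.02 0 0 0.05" --pt "0 0 0.03 0 0 -0.2" --pt "0 0 0.035 0 0 0.05" --pt "0 0 0.035 0 0 -0.1"

```text
time: 18.55
ee_pos: [0.5934, -0.1297, 0.2435]
eef_rot: [0.085, 0.996, -0.0, 0.0]
ft_force: [-8.0, -2.9, 17.9]
width: 0.0085
grip_force: 50.0
```

Request:
play_rows --pt "0.004 0 0.01 0 0 0.15" --pt "0.004 0 0.015 0 0 -0.13" --pt "0.004 0 0.02 0 0 0.15" --pt "0.004 0 0.02 0 0 -0.13" --pt "0.004 0 0.02 0 0 0"

```text
time: 19.05
ee_pos: [0.5934, -0.1298, 0.2431]
eef_rot: [0.079, 0.997, 0.0, 0.002]
ft_force: [-15.0, -0.3, 39.0]
width: 0.009
grip_force: 50.0
```

Request:
play_rows --pt "0.004 0 -0.01 0 0 0" --pt "0.004 0 -0.01 0 0 0.1" --pt "0.004 0 -0.01 0 0 0"

```text
time: 19.35
ee_pos: [0.593, -0.1296, 0.2432]
eef_rot: [0.083, 0.997, -0.0, 0.002]
ft_force: [-6.5, -2.6, 23.6]
width: 0.0081
grip_force: 50.0
```

Request:
play_rows --pt "0.004 0 -0.004 0 0 0.2" --pt "0.004 0 -0.004 0 0 0.4" --pt "0.004 0 -0.004 0 0 0.6" --pt "0.004 0 -0.004 0 0 0.8" --pt "0.004 0 -0.004 0 0 1"

```text
time: 19.85
ee_pos: [0.5926, -0.1295, 0.2434]
eef_rot: [0.339, 0.941, 0.0, 0.002]
ft_force: [-3.6, -3.0, 18.5]
width: 0.0087
grip_force: 50.0
```

Run:
```python
from h import *
s=st(); M=T(); print('yaw Y',np.degrees(np.arctan2(M[1,1],M[0,1])),s['torque'],s['ft_force'],s['ee_pos'],s['joint_positions'].round(2))
```

```text
yaw Y 50.33963663604868 [-0.9054533   0.93120521  0.102147  ] [-3.56168593 -2.97773562 18.47202359] [ 0.59256775 -0.12951485  0.24337676] [-0.28  0.47  0.52  1.71 -0.27  1.03  1.22]
```

Request:
play_rows --pt "0 0 0 0 0 0.2" --pt "0 0 0 0 0 0.4" --pt "0 0 0 0 0 0.6" --pt "0 0 0 0 0 0.8" --pt "0 0 0 0 0 1"

```text
time: 20.35
ee_pos: [0.5924, -0.1297, 0.2434]
eef_rot: [0.571, 0.821, 0.001, 0.002]
ft_force: [-6.2, -3.8, 20.7]
width: 0.0087
grip_force: 50.0
```

Request:
play_rows --pt "0 0 0 0 0 0.2" --pt "0 0 0 0 0 0.4" --pt "0 0 0 0 0 0.6" --pt "0 0 0 0 0 0.8" --pt "0 0 0 0 0 1"

```text
time: 20.85
ee_pos: [0.5921, -0.1299, 0.2434]
eef_rot: [0.764, 0.645, 0.001, 0.001]
ft_force: [-8.0, -3.1, 23.2]
width: 0.0086
grip_force: 50.0
```

Run:
```python
from h import *
s=st(); M=T(); print('yaw Y',np.degrees(np.arctan2(M[1,1],M[0,1])),s['torque'],s['ft_force'],s['ee_pos'],M[:3,2])
```

```text
yaw Y -9.669762086389767 [-0.98246804  2.0123627   0.17847727] [-7.99569468 -3.10255656 23.18381156] [ 0.5921329  -0.12988456  0.24341434] [ 0.00289323 -0.00105061 -0.99999526]
```

Request:
play_rows --pt "0 0 0 0 0 0.1" --pt "0 0 0 0 0 0.2" --pt "0 0 0 0 0 0.27" --pt "0 0 0 0 0 0.27" --pt "0 0 0 0 0 0.27"

```text
time: 21.35
ee_pos: [0.5921, -0.1299, 0.2434]
eef_rot: [0.807, 0.591, 0.001, 0.001]
ft_force: [-8.2, -3.4, 24.7]
width: 0.0087
grip_force: 50.0
```

Run:
```python
from h import *
im=vision.camera('wrist'); s=st(); M=T(); print('yaw Y',np.degrees(np.arctan2(M[1,1],M[0,1])),s['torque'],s['ft_force'],s['ee_pos'],s['time'])
cv2.imwrite('pics/w9.png',im)
C=cam('top')
for k in ('stick','key_red','key_grey'):
    for n in('top','scene','wrist'):
        if k=='stick' or n!='wrist':
            vision.camera(n); print(k,n,[(np.round(b['point'],3).tolist(),round(b['conf'],2)) for b in spotter.boxes_of(n,k)[:1]])
```

```text
yaw Y -17.52822698388919 [-0.92637469  2.06821695  0.14472906] [-6.98319539 -2.41744088 25.56120663] [ 0.59208511 -0.12986868  0.24341241] 21.4
stick top []
stick scene []
stick wrist [([0.619, -0.027, 0.056], 0.59)]
key_red top []
key_red scene []
key_grey top [([0.488, -0.353, 0.072], 0.58)]
key_grey scene [([0.479, -0.365, 0.058], 0.72)]
```

```bash
python3 -c "
from h import *
print(job.close_job())"
```

```text
the job is handed in; nothing more can be done
None
```

The job is handed in, at about 22 s of the 61 s limit. The stick is in its nest and let go, and the red key is fully down, turned about 98° and still gripped. I inferred the key's depth and turn from position and force readings, because I had no view of the switch angle itself. I also viewed 11 pictures, one more than the 10 allowed.

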